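# Clamp the board, flip the kickstand down and hold the board frame upright

### The job

The frame that carries the circuit board is leaning back on its rest. First press the clamp lever on its right side down until it clicks and stays down by itself; then flip the long kickstand leg on its left side down over centre, until it snaps fully down and stays there by itself. Last, grip the round bar along the top of the frame, swing the frame upright and finish holding it there (do not let go): it must be neither leaning back on its rest nor on the kickstand, and the other things on the desk must stay where they are.

Things in the scene. Friction and masses are not known exactly. Their poses are not given: they have to be found in the camera images.
- stand: fixed dark steel base plate 170 x 230 x 12 mm with a hinged aluminium frame (156 mm wide, 172 mm from the hinge to the top) that carries a green circuit board. Origin under the centre of the plate; x away from the robot side (the frame leans to +x), y to the left along the frame's hinge, z up. The frame's hinge axis runs along y at x = 0, 32 mm above the origin. Left and right are the +y and -y sides of this plate. Two rest posts (80 mm high) stand 56 mm behind the hinge
- frame (a joint): lean of the frame: 0 = upright, 0.35 rad = leaning back (to +x of the stand) on its rest, where it starts; about -0.11 = fallen to the near side on the kickstand when that is down. It moves freely and tips under its weight (0.75 kg) to either side; nothing holds it at 0
- bar_mid (a point): middle of the round steel bar along the top of the frame: 14 mm thick, 148 mm long along the stand's y, 165 mm from the frame's hinge; 42 mm of free space under it. Axes are those of the frame
- clamp_lever (a joint): clamp lever: 0 = up (start), 0.45 rad = fully down. Its spring pushes it back up until about 0.33, beyond that the detent pulls it down and holds it; pressing on the pad takes about 6 N at first, less on the way
- lever_pad (a point): middle of the top face of the clamp lever's black pad (24 x 28 mm, 9 mm thick), at the outer end of the lever that sticks out 64 mm to -y from its pivot on the right side of the frame; in going down the pad moves about 22 mm
- kickstand (a joint): kickstand leg: 0 = stowed (start), 1.89 rad = fully down. An over-centre spring (0.26 Nm at the stops, about 3.5 N at 75 mm from the pivot) pushes it back to 0 until about 0.95 and beyond that snaps it down and holds it; the frame may be left leaning meanwhile
- kick_pivot (a point): pivot of the kickstand on the left side of the frame, on the middle line of the leg
- kick_tip (a point): centre of the rubber foot at the free end of the kickstand, a steel rod of 10 mm diameter (foot 16 mm), 96 mm from the pivot; stowed it sticks out to +y, 0.35 rad above level, with nothing above it; moves with the leg
- kick_down (a point): point fixed to the frame where the kickstand's foot comes to lie when the leg is fully down; the leg turns about the pivot in the plane through pivot, stowed tip and this point
- flux_jar: bystander: flux tub, 41 mm wide, 29 mm high, origin under its centre
- wick_reel: bystander: small reel, 34 mm wide, 8 mm high, origin under its centre
- tweezers_0: bystander: steel tweezers 122 x 16 x 9 mm, origin under the middle
- screw_dish: bystander: steel dish 74 mm wide, 15 mm high, origin under its centre
- block_magnet: bystander: pot magnet 27 x 27 x 10 mm, origin under its centre
- usb_dongle: bystander: white adapter 52 x 21 x 12 mm, origin under its centre
- mouse: bystander: black computer mouse 97 x 62 x 40 mm, origin under its centre

How it is judged:
By the outcome, as a careful person would: the job done as asked, in the order asked, and still so for the second after the job is handed in, while the arm keeps its last pose, push and grip.
It also fails if it takes over 58 s, if anything falls off the work surface, if the arm or the gripper's body presses on something with over 40 N, if the wrist force passes 120 N, or if a joint passes its speed limit or range.

### The arm

A 6-joint arm with a two-finger parallel gripper is mounted at the origin on a cart in front of the work surface, level with it; the furniture and walls round the work are solid. World frame = base frame: x ahead of the robot, y to its left, z up, the work surface at z = 0. Lengths are in m, angles in degrees, forces in N, time in s.
With the tool pointing down it reaches from about 0.4 to 0.825 m from the base axis. Payload 7 kg.
Tool frame: the origin (TCP) lies on the centre line of the jaws, within the pads' length; the fingertips stand r.tip_reach ahead of it and the grasp point (between the pads) is the TCP (r.tip_reach is the distance from the TCP to the fingertips, in m); z points along the fingers, y is the line along which they close (so a half turn about z gives the same grasp; the last joint's range is limited). The gripper opens to 88 mm and grips with 3 to 60 N. Pads are 19 mm wide; open, the fingers measure 130 mm over their backs; the gripper's body (78 mm by 193 mm) begins 47 mm behind the grasp point.
Start: joints at [91.049, 20.546, 0.682, 0, -70.136, -16.507], TCP at [0.18, 0.651, 0.246] pointing down, gripper open.
Joint ranges: [-176.03, 176.03], [-82.01, 121.73], [-58.28, 71.71], [-173.87, 95.51], [-174.79, -0.11], [-173.66, 173.66]. Speed limits (degrees/s): [136.94, 136.94, 172.46, 180, 180, 180].

### API

Orientations are given as [roll, pitch, yaw] about the fixed x, y, z axes, in that order (R = Rz(yaw) Ry(pitch) Rx(roll)).
In Python, from plant import sensors, cams, r gives the robot as it stands.
- The arm moves only by the tool drive_tool, never from a script. Its argument "rows" is a list of rows, each an object of numbers: "fingers": the gripper's target within -1 to 1 (fully open at 1, half-way at 0, shut at -1); "x", "y", "z": the shift along the tool's x, y, z in m; "spin": the turn about the tool's z in rad. A call has 1 to 10 rows; each row is the pose to reach, as a shift and turn from the pose commanded when the call began, along the tool's axes at that moment; what a row does not reach only later rows make up. A row lasts 1/8 s, in which the tool goes at most 62.5 mm and 10.7 degrees, less where a joint would pass 70% of its speed; a pose out of reach is approached as far as the arm can. A call with a gripper value outside its range is refused whole. The fingers move at their own pace and stop on an object; "newtons" is the grip in N (left out, the last holds). Time passes only in rows, so rows that repeat a pose let the fingers close. It gives the time, the measured TCP pose, the force, the opening and the grip force at its end, in the units of the state.
- sensors.get_state(): the state, without advancing time (a new reading comes with each control period).
- cams.capture(name): name is "side" or "top" or "wrist"; returns a dict with "pixels" (400x640x3 uint8, red, green, blue), "intrinsics" (3x3 intrinsics, pixels), "eye" and "orientation" of the camera in the world; the wrist camera has in their place "T_tool_cam" (4x4, takes a point from camera to tool coordinates, whose origin is the TCP and whose axes are the flange's). Camera axes: x right, y up, looking along -z (the intrinsics and any distortion apply to the point x, -y, -z); pixel columns grow to the right and rows downward; lengths in m; the calibration is good to about 2 mm. A picture is of the moment at which its call begins: read the wrist's pose just before it. There is no depth.
- r.close_job(): hands the job in; it is judged then, once.
The state is a dict: "time_s": time; "joints": joint angles; "qd": joint speeds; "joint_torque": joint torques, N m; "tcp_pos": TCP position; "eef_rot": TCP orientation; "contact_force": force on the tool from outside, world axes, zero at the start; "moment": the same for the moment, N m; "gripper_width": finger opening in m; "gripper_force": force on a finger pad.
Only numpy, scipy, OpenCV 4.12 (cv2) and the standard library are available. Lean on these libraries where they do the work, as an engineer would, in place of code of your own. Each camera call takes 0.05 s, during which the arm holds its last target. There are 200 camera calls.

## Working session

There is one attempt and no reset: what is moved stays moved. The work goes in short steps, Python scripts to look and compute and a tool call to move; the robot and the scene stay as the last step left them, time stands still between calls to the robot, and variables do not carry over. Pictures are saved under pics/ and viewed, at most 12 in all, crops included, and the job is handed in when it is done.

Besides the shell and the picture viewer there is one more tool, called after "Request:" by a JSON object that holds its "name" and its "arguments". drive_tool: Moves the arm, as the interface text tells. Its arguments: {"type":"object","properties":{"rows":{"type":"array"},"newtons":{"type":"number"}},"required":["rows"]}

```bash
mkdir -p pics; ls; python3 - <<'E'
from plant import sensors, cams, r
import cv2,json
print(sensors.get_state(), r.tip_reach)
for n in("side","top"):
    c=cams.capture(n); cv2.imwrite(f"pics/{n}0.png",c["pixels"][:,:,::-1])
    print(n,{k:v for k,v in c.items() if k!="pixels"})
E
```

```text
pics
{'time_s': 0.0, 'joints': array([ 9.10481431e+01,  2.05918664e+01,  6.34494814e-01, -2.05902624e-02,
       -7.01336422e+01, -1.65077555e+01]), 'qd': array([-0.00021104,  0.07386811, -0.03231737, -0.05057873, -0.02436427,
        0.0880449 ]), 'joint_torque': array([-9.13362837e-04, -5.82715023e+01,  2.93074107e+01,  6.99759588e+00,
        7.00330449e-03, -1.49781799e-04]), 'tcp_pos': array([0.17981581, 0.65015156, 0.24462177]), 'eef_rot': array([ 1.79907237e+02, -7.30544047e-03, -1.54666190e+01]), 'contact_force': array([ 0.30250591, -0.23647137, -0.83399142]), 'moment': array([-0.04771143, -0.00779544,  0.03934222]), 'gripper_force': 0.0, 'gripper_width': 0.08755905974000686} 0.019
side {'intrinsics': array([[482.10041301,   0.        , 322.38855969],
       [  0.        , 482.10041301, 199.71567506],
       [  0.        ,   0.        ,   1.        ]]), 'eye': array([ 0.03599493, -1.11733369,  0.79560066]), 'orientation': array([ 58.38641401,   0.88633413, -29.15432202])}
top {'intrinsics': array([[425.80901051,   0.        , 320.95454048],
       [  0.        , 425.80901051, 203.9630951 ],
       [  0.        ,   0.        ,   1.        ]]), 'eye': array([ 0.32506735, -0.18200129,  1.40140372]), 'orientation': array([ 11.08619657,   0.47536932, -90.44762754])}
```

View pics/side0.png

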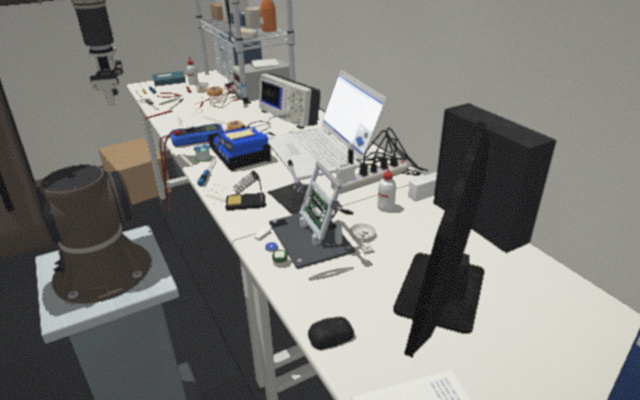

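View pics/top0.png

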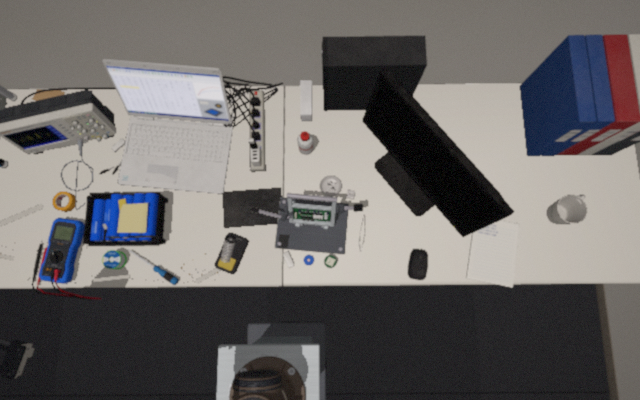

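The side view shows the stand at about (315,225). The top view shows it at about (312,222), with the lever to the right at (355,206) and the kickstand to the left at (268,213). I'll zoom in on both.

```bash
cat > h.py <<'E'
import numpy as np, cv2
from scipy.spatial.transform import Rotation as Ro
from plant import sensors, cams, r
def rot(e): return Ro.from_euler('xyz',e,degrees=True).as_matrix()
class Cam:
    def __init__(s,n):
        st=sensors.get_state(); c=cams.capture(n); s.im=c["pixels"]; s.K=c["intrinsics"]
        if n=="wrist":
            T=c["T_tool_cam"]; R=rot(st["eef_rot"]); s.R=R@T[:3,:3]; s.e=R@T[:3,3]+st["tcp_pos"]
        else: s.R=rot(c["orientation"]); s.e=np.array(c["eye"])
        s.dist=c.get("distortion")
    def ray(s,p):
        a=np.linalg.inv(s.K)@[p[0],p[1],1]; d=s.R@(a*[1,-1,-1]); return d/np.linalg.norm(d)
    def plane(s,p,z):
        d=s.ray(p); return s.e+d*(z-s.e[2])/d[2]
    def proj(s,X):
        a=(s.R.T@(np.asarray(X)-s.e))*[1,-1,-1]; a=s.K@a; return a[:2]/a[2]
    def save(s,f,x0=0,x1=640,y0=0,y1=400,k=1):
        cv2.imwrite("pics/"+f,cv2.resize(s.im[y0:y1,x0:x1,::-1],None,fx=k,fy=k,interpolation=cv2.INTER_CUBIC))
def tri(a,p,b,q):
    A=[];B=[]
    for c,x in((a,p),(b,q)):
        d=c.ray(x); P=np.eye(3)-np.outer(d,d); A.append(P);B.append(P@c.e)
    X=np.linalg.lstsq(np.vstack(A),np.hstack(B),rcond=None)[0]
    return X, [np.linalg.norm(P@X-b) for P,b in zip(A,B)]
E
python3 - <<'E'
from h import *
t=Cam("top");s=Cam("side")
a=cv2.resize(t.im[165:275,240:380,::-1],None,fx=5,fy=5,interpolation=cv2.INTER_CUBIC)
b=cv2.resize(s.im[150:290,225:395,::-1],None,fx=4,fy=4,interpolation=cv2.INTER_CUBIC)
cv2.imwrite("pics/a.png",a);cv2.imwrite("pics/b.png",b)
for p in[(312,222),(277,248),(343,252)]: print(t.plane(p,.012))
E
```

```text
[ 0.5370584  -0.14259225  0.012     ]
[ 0.45238398 -0.02808389  0.012     ]
[ 0.43755091 -0.24304471  0.012     ]
```

View pics/a.png

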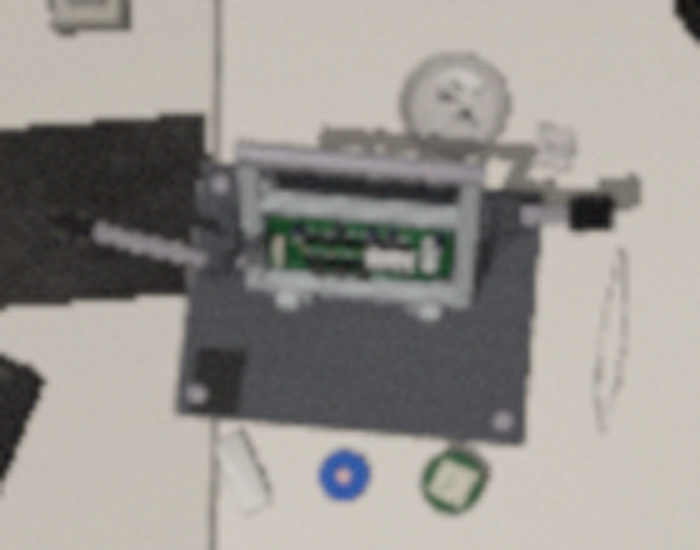

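View pics/b.png

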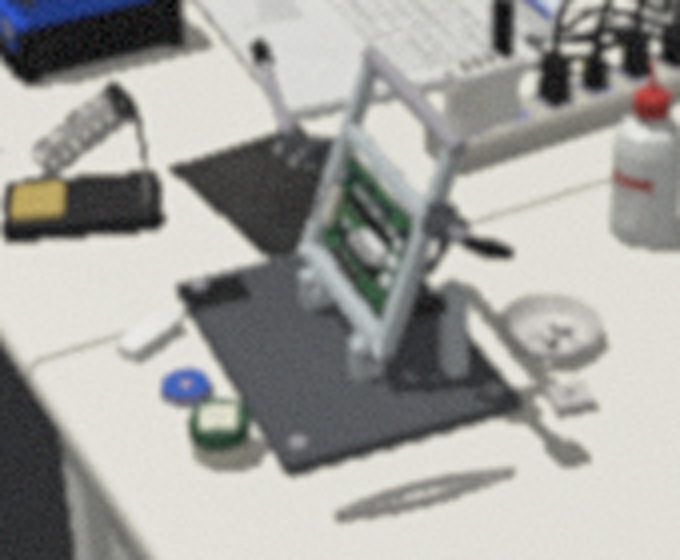

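Top crop: plate near corners at (178,412) and (524,441), pad at (591,211), kick foot at about (70,222), bar from (238,150) to (482,172). Side crop: pad at (490,246), foot at (262,52), bar from (370,55) to (460,145).

```bash
python3 - <<'E'
from h import *
t=Cam("top");s=Cam("side")
A=lambda x,y:(240+(x+.5)/5-.5,165+(y+.5)/5-.5); B=lambda x,y:(225+(x+.5)/4-.5,150+(y+.5)/4-.5)
np.set_printoptions(precision=4,suppress=True)
P=[t.plane(A(*p),.012) for p in[(178,412),(524,441),(540,195)]]
print(P, np.linalg.norm(P[0]-P[1]),np.linalg.norm(P[2]-P[1]))
d=P[0]-P[1]; yaw=np.arctan2(-d[0],d[1]); print("yaw",np.degrees(yaw))
R=np.array([[np.cos(yaw),-np.sin(yaw),0],[np.sin(yaw),np.cos(yaw),0],[0,0,1]])
o=(P[0]+P[1])/2+R@[.085,0,0]; o[2]=0; print("o",o)
for n,a,b in[("pad",(591,211),(490,246)),("tip",(70,222),(262,52)),("barL",(238,150),(370,55)),("barR",(482,172),(460,145)),("bar",(360,160),(415,100)),("pn",(178,412),(180,287)),("pr",(524,441),(290,475))]:
    X,e=tri(t,A(*a),s,B(*b)); print(n,X,e,"stand",R.T@(X-o))
print("bar expected", R@[.165*np.sin(.35),0,.032+.165*np.cos(.35)]+o)
E
```

```text
[array([ 0.4557, -0.0222,  0.012 ]), array([ 0.4349, -0.2475,  0.012 ]), array([ 0.5978, -0.2612,  0.012 ])] 0.22633755844636191 0.1634442142210835
yaw -5.266271588791918
o [ 0.5299 -0.1427  0.    ]
pad [ 0.5592 -0.283   0.1568] [np.float64(0.00019453274160657568), np.float64(0.00019453274160622784)] stand [ 0.042  -0.137   0.1568]
tip [0.5561 0.0278 0.1526] [np.float64(0.0003455847064145235), np.float64(0.00034558470641455594)] stand [0.0104 0.1721 0.1526]
barL [ 0.5911 -0.075   0.1866] [np.float64(0.0009233480259516457), np.float64(0.0009233480259517659)] stand [0.0547 0.073  0.1866]
barR [ 0.5768 -0.2176  0.19  ] [np.float64(2.7115704464499732e-05), np.float64(2.711570446395135e-05)] stand [ 0.0535 -0.0703  0.19  ]
bar [ 0.5851 -0.1466  0.1865] [np.float64(0.00026818201316922185), np.float64(0.00026818201316820015)] stand [0.0553 0.0012 0.1865]
pn [ 0.4566 -0.022   0.0091] [np.float64(0.0006170513719587103), np.float64(0.0006170513719583872)] stand [-0.0842  0.1134  0.0091]
pr [ 0.4346 -0.2476  0.0045] [np.float64(0.0009668427334277075), np.float64(0.0009668427334279788)] stand [-0.0853 -0.1132  0.0045]
bar expected [ 0.5863 -0.1479  0.187 ]
```

```bash
cat >> h.py <<'E'
np.set_printoptions(precision=4,suppress=True)
def to(X,yaw=-95.3):
    "shift in tool axes and spin from the measured pose to world X, pointing down with yaw"
    st=sensors.get_state(); R=rot(st["eef_rot"]); 
    sp=np.radians((st["eef_rot"][2]-yaw+180)%360-180)
    print("to",X,"shift",R.T@(np.asarray(X)-st["tcp_pos"]),"spin",round(sp,3))
YAW=np.radians(-5.27); S=np.array([[np.cos(YAW),-np.sin(YAW),0],[np.sin(YAW),np.cos(YAW),0],[0,0,1]]); O=np.array([.5299,-.1427,0])
w=lambda p: S@p+O
sf=lambda X: S.T@(X-O)
E
python3 - <<'E'
from h import *
to([.46,.15,.34],-55); to([.56,-.283,.30])
E
```

```text
to [0.46, 0.15, 0.34] shift [ 0.4034  0.4077 -0.0945] spin 0.69
to [0.56, -0.283, 0.3] shift [ 0.6152  0.7983 -0.0543] spin 1.393
```

Request:
{"name": "drive_tool", "arguments": {"rows": [{"x": 0, "y": 0, "z": -0.06, "spin": 0.1, "fingers": -1}, {"x": 0.05, "y": 0.05, "z": -0.09, "spin": 0.2, "fingers": -1}, {"x": 0.1, "y": 0.1, "z": -0.09, "spin": 0.3, "fingers": -1}, {"x": 0.14, "y": 0.14, "z": -0.09, "spin": 0.4, "fingers": -1}, {"x": 0.18, "y": 0.18, "z": -0.09, "spin": 0.5, "fingers": -1}, {"x": 0.22, "y": 0.22, "z": -0.09, "spin": 0.6, "fingers": -1}, {"x": 0.26, "y": 0.26, "z": -0.09, "spin": 0.7, "fingers": -1}, {"x": 0.3, "y": 0.3, "z": -0.09, "spin": 0.7, "fingers": -1}, {"x": 0.34, "y": 0.34, "z": -0.09, "spin": 0.7, "fingers": -1}, {"x": 0.38, "y": 0.38, "z": -0.09, "spin": 0.7, "fingers": -1}]}}

```text
time_s: 1.55
tcp_pos: [0.4454, 0.1813, 0.336]
eef_rot: [-179.9, 0.0, -55.5]
contact_force: [1.1, 0.4, -0.0]
gripper_width: 0.0004
gripper_force: 0.0
```

```bash
python3 - <<'E'
from h import *
to([.56,-.283,.29]); print(sensors.get_state()['joints'])
E
```

```text
to [0.56, -0.283, 0.29] shift [0.4477 0.1682 0.0457] spin 0.694
[ 45.6568  -1.0361 -14.1654   0.0015 -76.8131 -11.2006]
```

Request:
{"name": "drive_tool", "arguments": {"rows": [{"x": 0.05, "y": 0.02, "z": 0, "spin": 0.1}, {"x": 0.1, "y": 0.04, "z": 0, "spin": 0.2}, {"x": 0.15, "y": 0.06, "z": 0, "spin": 0.3}, {"x": 0.2, "y": 0.08, "z": 0, "spin": 0.4}, {"x": 0.25, "y": 0.1, "z": 0, "spin": 0.5}, {"x": 0.3, "y": 0.11, "z": 0, "spin": 0.6}, {"x": 0.35, "y": 0.13, "z": 0, "spin": 0.694}, {"x": 0.4, "y": 0.15, "z": 0.02, "spin": 0.694}, {"x": 0.448, "y": 0.168, "z": 0.046, "spin": 0.694}, {"x": 0.448, "y": 0.168, "z": 0.046, "spin": 0.694}]}}

```text
invalid input
```

```bash
python3 - <<'E'
from h import *
c=Cam("wrist"); c.save("w1.png"); print(c.e,c.K); print("pad px",c.proj([.5592,-.283,.157]))
print(sensors.get_state()['joints'],sensors.get_state()['tcp_pos'],sensors.get_state()['eef_rot'])
E
```

```text
[0.4843 0.1256 0.4743] [[318.7458   0.     320.2003]
 [  0.     318.7458 206.0036]
 [  0.       0.       1.    ]]
pad px [ 577.2126 -470.9099]
[ 45.1577  -1.0066 -14.1735   0.0798 -76.8618 -10.8518] [0.4471 0.1769 0.3359] [179.9865  -0.0817 -55.6759]
```

View pics/w1.png

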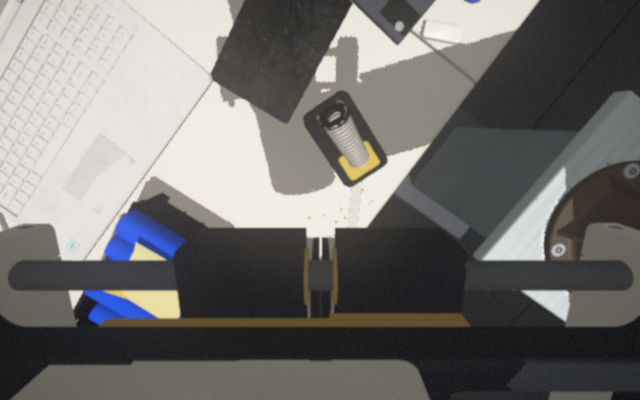

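The move was refused because it had no fingers value. The picture shows only the desk: the plate corner is at (400,20) and the closed fingers at (320,270).

Request:
{"name": "drive_tool", "arguments": {"rows": [{"x": 0.05, "y": 0.02, "z": 0, "spin": 0.1, "fingers": -1}, {"x": 0.1, "y": 0.04, "z": 0, "spin": 0.2, "fingers": -1}, {"x": 0.15, "y": 0.06, "z": 0, "spin": 0.3, "fingers": -1}, {"x": 0.2, "y": 0.08, "z": 0, "spin": 0.4, "fingers": -1}, {"x": 0.25, "y": 0.1, "z": 0, "spin": 0.5, "fingers": -1}, {"x": 0.3, "y": 0.11, "z": 0, "spin": 0.6, "fingers": -1}, {"x": 0.35, "y": 0.13, "z": 0, "spin": 0.69, "fingers": -1}, {"x": 0.4, "y": 0.15, "z": 0.02, "spin": 0.69, "fingers": -1}, {"x": 0.444, "y": 0.168, "z": 0.046, "spin": 0.69, "fingers": -1}, {"x": 0.444, "y": 0.168, "z": 0.046, "spin": 0.69, "fingers": -1}]}}

```text
time_s: 2.85
tcp_pos: [0.5563, -0.2805, 0.2859]
eef_rot: [179.7, 0.0, -95.3]
contact_force: [-0.3, 0.8, -0.6]
gripper_width: 0.0003
gripper_force: 0.0
```

```bash
python3 - <<'E'
from h import *
c=Cam("wrist"); c.save("w2.png"); print(c.e); print("pad px",c.proj([.5592,-.283,.157]))
s=sensors.get_state(); print(s['joints'],s['tcp_pos'],s['eef_rot'])
E
```

```text
[ 0.5516 -0.3478  0.4242]
pad px [316.6858 200.4419]
[ -8.7254  14.4656  -2.4148  -0.0083 -73.3182   3.4713] [ 0.5567 -0.2794  0.2876] [179.8022   0.02   -95.2565]
```

View pics/w2.png

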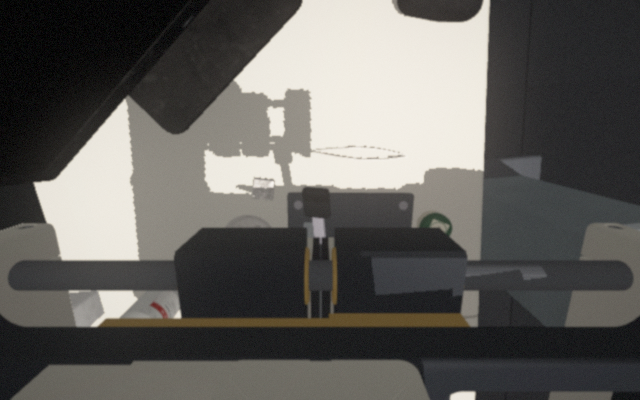

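The pad is at (317,201), which matches the prediction, so I'll press it.

Request:
{"name": "drive_tool", "arguments": {"rows": [{"x": 0.003, "y": 0.001, "z": 0.06, "spin": 0, "fingers": -1}, {"x": 0.003, "y": 0.001, "z": 0.1, "spin": 0, "fingers": -1}, {"x": 0.003, "y": 0.001, "z": 0.11, "spin": 0, "fingers": -1}, {"x": 0.003, "y": 0.001, "z": 0.115, "spin": 0, "fingers": -1}, {"x": 0.003, "y": 0.0, "z": 0.12, "spin": 0, "fingers": -1}, {"x": 0.003, "y": 0.0, "z": 0.12, "spin": 0, "fingers": -1}]}}

```text
time_s: 3.65
tcp_pos: [0.5582, -0.281, 0.1718]
eef_rot: [-179.8, -0.0, -95.1]
contact_force: [-0.4, 0.3, 2.5]
gripper_width: 0.0007
gripper_force: 1.0
```

Request:
{"name": "drive_tool", "arguments": {"rows": [{"x": 0, "y": -0.001, "z": 0.004, "spin": 0, "fingers": -1}, {"x": 0, "y": -0.002, "z": 0.008, "spin": 0, "fingers": -1}, {"x": 0, "y": -0.003, "z": 0.012, "spin": 0, "fingers": -1}, {"x": 0, "y": -0.004, "z": 0.015, "spin": 0, "fingers": -1}, {"x": 0, "y": -0.004, "z": 0.015, "spin": 0, "fingers": -1}]}}

```text
time_s: 4.28
tcp_pos: [0.5623, -0.2825, 0.1582]
eef_rot: [-179.8, -0.1, -95.0]
contact_force: [-6.2, 1.8, 22.1]
gripper_width: 0.0005
gripper_force: 9.2
```

Request:
{"name": "drive_tool", "arguments": {"rows": [{"x": 0, "y": -0.001, "z": 0.002, "spin": 0, "fingers": -1}, {"x": 0, "y": -0.002, "z": 0.004, "spin": 0, "fingers": -1}, {"x": 0, "y": -0.002, "z": 0.004, "spin": 0, "fingers": -1}]}}

```text
time_s: 4.65
tcp_pos: [0.5648, -0.2835, 0.1565]
eef_rot: [-179.7, -0.2, -95.0]
contact_force: [-9.6, 1.2, 35.0]
gripper_width: 0.0005
gripper_force: 14.3
```

Force is rising near the lever's end of travel (tip about 19 mm down). I'll back off and look.

Request:
{"name": "drive_tool", "arguments": {"rows": [{"x": 0, "y": 0.002, "z": -0.006, "spin": 0, "fingers": -1}, {"x": 0, "y": 0.006, "z": -0.04, "spin": 0, "fingers": -1}, {"x": 0, "y": 0.006, "z": -0.09, "spin": 0, "fingers": -1}, {"x": 0, "y": 0.006, "z": -0.13, "spin": 0, "fingers": -1}, {"x": 0, "y": 0.006, "z": -0.13, "spin": 0, "fingers": -1}]}}

```text
time_s: 5.28
tcp_pos: [0.5588, -0.2817, 0.2843]
eef_rot: [-179.6, -0.1, -95.1]
contact_force: [0.7, 0.5, -1.0]
gripper_width: 0.0005
gripper_force: 0.0
```

```bash
python3 - <<'E'
from h import *
s=Cam("side"); w_=Cam("wrist"); t=Cam("top")
a=cv2.resize(s.im[155:255,285:375],None,fx=4,fy=4,interpolation=cv2.INTER_CUBIC)
b=w_.im[130:330,200:440]
im=np.zeros((400,760,3),np.uint8); im[:,:360]=a; im[:200,360:600]=b
im[200:400,360:560]=cv2.resize(t.im[185:235,330:380],None,fx=4,fy=4)
cv2.imwrite("pics/c.png",im[:,:,::-1])
for z in(.157,.136): print(s.proj([.557,-.283,z]),w_.proj([.557,-.283,z]))
print(sensors.get_state()['tcp_pos'])
E
```

```text
[346.4386 211.3023] [322.4587 202.0821]
[346.3472 218.4879] [322.3744 196.5379]
[ 0.5568 -0.2808  0.2794]
```

View pics/c.png

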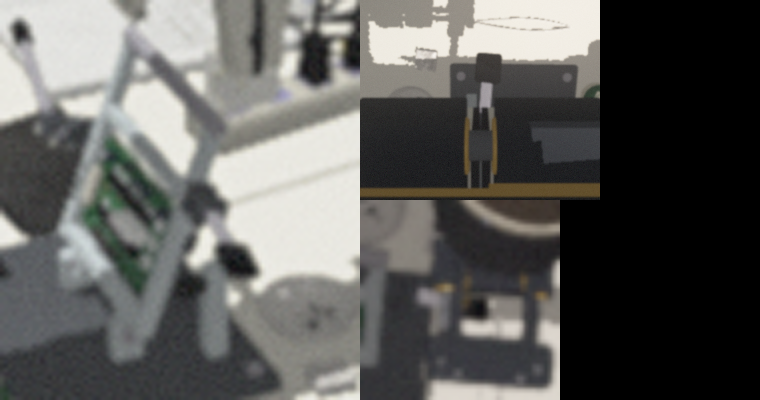

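In the side view the pad is at crop (238,260), about 8.5 px lower than before. The lever is down and stays there. Next is the kickstand.

```bash
python3 - <<'E'
from h import *
t=Cam("top");s=Cam("side")
A=lambda x,y:(240+(x+.5)/5-.5,165+(y+.5)/5-.5); B=lambda x,y:(225+(x+.5)/4-.5,150+(y+.5)/4-.5)
for a,b in[((232,253),(290,143)),((205,258),(285,125)),((95,230),(266,70)),((70,222),(262,52))]:
    X,e=tri(t,A(*a),s,B(*b)); print(X,e[0],"stand",sf(X))
to([.55,.005,.30])
E
```

```text
[ 0.5361 -0.0655  0.1292] 0.0049050888512300935 stand [-0.0009  0.0775  0.1292]
[ 0.5356 -0.0511  0.1359] 0.001163302399387915 stand [-0.0028  0.0917  0.1359]
[0.5523 0.0139 0.1451] 0.0004828807801006202 stand [0.0079 0.158  0.1451]
[0.5561 0.0278 0.1526] 0.0003455847064145235 stand [0.0104 0.1722 0.1526]
to [0.55, 0.005, 0.3] shift [-0.2842  0.0321 -0.0207] spin 0.003
```

Request:
{"name": "drive_tool", "arguments": {"rows": [{"x": -0.05, "y": 0.005, "z": -0.02, "spin": 0, "fingers": -1}, {"x": -0.1, "y": 0.01, "z": -0.02, "spin": 0, "fingers": -1}, {"x": -0.15, "y": 0.015, "z": -0.02, "spin": 0, "fingers": -1}, {"x": -0.2, "y": 0.02, "z": -0.02, "spin": 0, "fingers": -1}, {"x": -0.25, "y": 0.03, "z": -0.02, "spin": 0, "fingers": -1}, {"x": -0.273, "y": 0.031, "z": 0.0, "spin": 0, "fingers": -1}, {"x": -0.273, "y": 0.031, "z": 0.03, "spin": 0, "fingers": -1}, {"x": -0.273, "y": 0.031, "z": 0.03, "spin": 0, "fingers": -1}]}}

```text
time_s: 6.52
tcp_pos: [0.5489, -0.0064, 0.2478]
eef_rot: [179.7, -0.1, -95.1]
contact_force: [-0.9, -0.4, -0.3]
gripper_width: 0.0008
gripper_force: 0.0
```

```bash
python3 - <<'E'
from h import *
c=Cam("wrist"); s=Cam("side")
im=np.zeros((400,800,3),np.uint8); im[:,:440]=c.im[:,100:540]; im[:320,440:]=cv2.resize(s.im[125:205,255:345],None,fx=4,fy=4,interpolation=cv2.INTER_CUBIC)
cv2.imwrite("pics/d.png",im[:,:,::-1])
print(c.proj(w([.0104,.172,.1526]))-[100,0],c.proj(w([0,.082,.12]))-[100,0],c.proj(w([.007,.138,.14]))-[100,0]); print(sensors.get_state()['tcp_pos'])
to(w([.006,.138,.185])); to(w([-.015,.132,.10])); 
E
```

```text
[215.3395 256.2001] [228.3379 137.9544] [219.6953 210.4564]
[ 0.5507 -0.0068  0.2508]
to [ 0.5485 -0.0058  0.185 ] shift [-0.0008  0.0022  0.0658] spin 0.003
to [ 0.5271 -0.0099  0.1   ] shift [0.0051 0.0232 0.1508] spin 0.003
```

View pics/d.png

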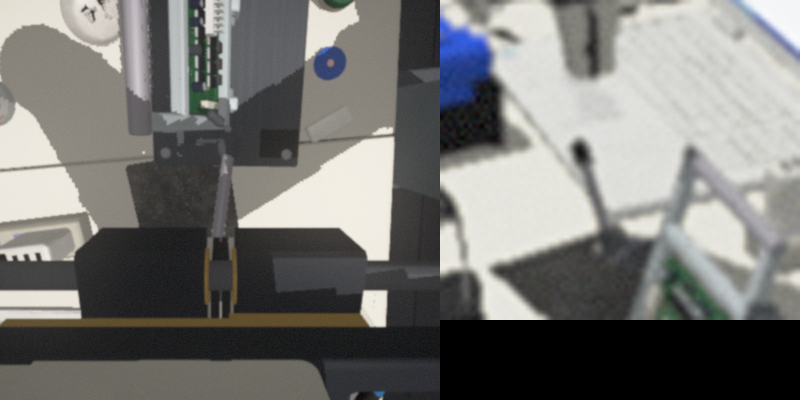

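The leg runs from (227,155) to (217,235), right under the fingers as predicted. I'll push it down, following its slanted plane.

Request:
{"name": "drive_tool", "arguments": {"rows": [{"x": 0, "y": 0.001, "z": 0.04, "spin": 0, "fingers": -1}, {"x": 0, "y": 0.002, "z": 0.075, "spin": 0, "fingers": -1}, {"x": 0, "y": 0.003, "z": 0.085, "spin": 0, "fingers": -1}, {"x": 0, "y": 0.006, "z": 0.095, "spin": 0, "fingers": -1}, {"x": 0, "y": 0.009, "z": 0.105, "spin": 0, "fingers": -1}, {"x": 0, "y": 0.009, "z": 0.105, "spin": 0, "fingers": -1}]}}

```text
time_s: 7.38
tcp_pos: [0.5413, -0.0053, 0.1482]
eef_rot: [-180.0, 0.0, -95.1]
contact_force: [-8.7, 5.3, 15.3]
gripper_width: 0.0006
gripper_force: 8.1
```

Request:
{"name": "drive_tool", "arguments": {"rows": [{"x": 0, "y": 0.003, "z": 0.01, "spin": 0, "fingers": -1}, {"x": 0, "y": 0.006, "z": 0.02, "spin": 0, "fingers": -1}, {"x": 0, "y": 0.009, "z": 0.03, "spin": 0, "fingers": -1}, {"x": 0, "y": 0.012, "z": 0.04, "spin": 0, "fingers": -1}, {"x": 0, "y": 0.013, "z": 0.046, "spin": 0, "fingers": -1}, {"x": 0, "y": 0.013, "z": 0.046, "spin": 0, "fingers": -1}]}}

```text
time_s: 8.12
tcp_pos: [0.5283, -0.0047, 0.0989]
eef_rot: [179.9, -0.0, -95.1]
contact_force: [0.0, -0.2, 0.3]
gripper_width: 0.0007
gripper_force: 0.0
```

```bash
python3 - <<'E'
from h import *
s=Cam("side"); s.save("e.png",225,395,150,270,4); c=Cam("wrist"); cv2.imwrite("pics/wk.png",c.im[:,:,::-1])
print(sensors.get_state()['tcp_pos'])
E
```

```text
[ 0.5289 -0.0045  0.0996]
```

View pics/e.png

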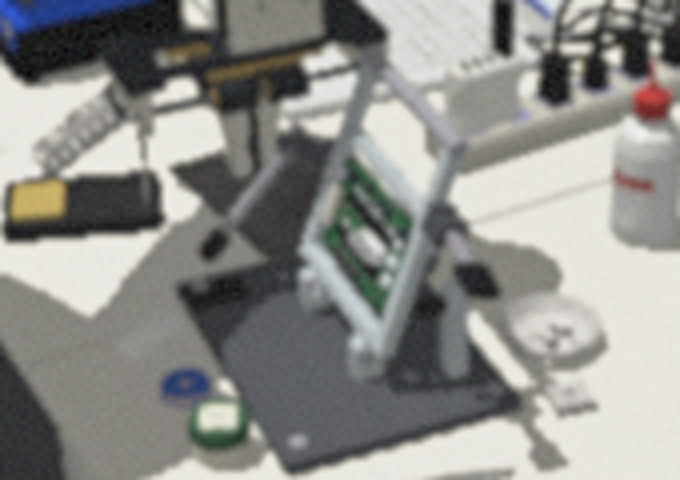

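The leg has snapped over centre. Its foot is now at crop (213,245), pointing down and toward the robot, with no force on the tool. I'll check its angle.

```bash
python3 - <<'E'
from h import *
s=Cam("side")
p=w([0,.082,.12]); d=s.ray((225+213/4,150+245/4)); v=s.e-p
b=v@d; D=b*b-v@v+.096**2; print(D)
u0=(w([.0104,.172,.1526])-p)
for k in ((-b-D**.5,-b+D**.5) if D>0 else (-b,)):
    X=s.e+k*d; u=X-p; print(sf(X),np.degrees(np.arccos(u@u0/np.linalg.norm(u)/np.linalg.norm(u0))))
E
```

```text
0.001421517761030498
[-0.0785  0.0373  0.0874] 129.64644508652145
[-0.0598  0.098   0.0467] 99.81658434779095
```

The leg is down: the foot solves to stand (-0.060, 0.098, 0.047), about 1.75 rad by measurement, clear of the fingers and with no load. Now I'll lift and open the gripper.

Request:
{"name": "drive_tool", "arguments": {"rows": [{"x": 0, "y": 0, "z": -0.05, "spin": 0, "fingers": -1}, {"x": 0, "y": 0, "z": -0.11, "spin": 0, "fingers": -1}, {"x": 0, "y": 0, "z": -0.17, "spin": 0, "fingers": 0}, {"x": 0, "y": 0, "z": -0.2, "spin": 0, "fingers": 1}, {"x": 0.05, "y": -0.02, "z": -0.2, "spin": 0, "fingers": 1}, {"x": 0.1, "y": -0.04, "z": -0.2, "spin": 0, "fingers": 1}, {"x": 0.137, "y": -0.07, "z": -0.2, "spin": 0, "fingers": 1}, {"x": 0.137, "y": -0.07, "z": -0.2, "spin": 0, "fingers": 1}]}}

```text
time_s: 9.28
tcp_pos: [0.587, -0.1498, 0.2988]
eef_rot: [179.9, -0.0, -95.3]
contact_force: [0.8, -0.0, -0.6]
gripper_width: 0.0552
gripper_force: 0.0
```

```bash
python3 - <<'E'
from h import *
c=Cam("wrist"); c.save("f.png"); 
for y in(.074,0,-.074): print(c.proj(w([.0566,y,.187])))
s=sensors.get_state(); print(s['tcp_pos'],s['eef_rot'],s['gripper_width'])
to(w([.0566,0,.187]))
E
```

```text
[322.1461 292.1253]
[322.2129 210.401 ]
[322.2901 115.9732]
[ 0.5864 -0.1486  0.2989] [179.9407  -0.007  -95.2426] 0.05906776800352114
to [ 0.5863 -0.1479  0.187 ] shift [-0.0007  0.0001  0.1119] spin 0.001
```

View pics/f.png

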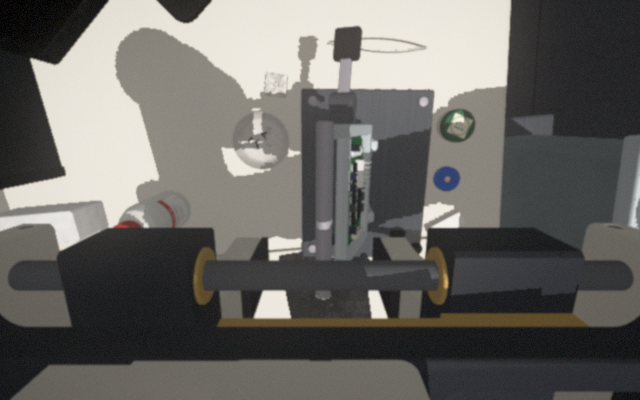

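The bar runs from (325,122) to (323,298), within 2 mm of the prediction. I'll descend and grip.

Request:
{"name": "drive_tool", "arguments": {"rows": [{"x": 0, "y": 0, "z": 0.03, "spin": 0, "fingers": 1}, {"x": 0, "y": 0, "z": 0.05, "spin": 0, "fingers": 1}, {"x": 0, "y": 0, "z": 0.08, "spin": 0, "fingers": 1}, {"x": 0, "y": 0, "z": 0.112, "spin": 0, "fingers": 1}, {"x": 0, "y": 0, "z": 0.112, "spin": 0, "fingers": 1}]}}

```text
time_s: 9.95
tcp_pos: [0.5845, -0.1464, 0.1858]
eef_rot: [179.8, -0.0, -95.1]
contact_force: [-0.2, 0.3, 0.7]
gripper_width: 0.0876
gripper_force: 0.0
```

Request:
{"name": "drive_tool", "arguments": {"newtons": 25, "rows": [{"x": 0, "y": 0, "z": 0, "spin": 0, "fingers": -1}, {"x": 0, "y": 0, "z": 0, "spin": 0, "fingers": -1}, {"x": 0, "y": 0, "z": 0, "spin": 0, "fingers": -1}, {"x": 0, "y": 0, "z": 0, "spin": 0, "fingers": -1}, {"x": 0, "y": 0, "z": 0, "spin": 0, "fingers": -1}, {"x": 0, "y": 0, "z": 0, "spin": 0, "fingers": -1}, {"x": 0, "y": 0, "z": 0, "spin": 0, "fingers": -1}, {"x": 0, "y": 0, "z": 0, "spin": 0, "fingers": -1}]}}

```text
time_s: 10.95
tcp_pos: [0.5845, -0.1471, 0.1873]
eef_rot: [179.8, -0.0, -95.1]
contact_force: [-11.2, 4.0, 11.4]
gripper_width: 0.0134
gripper_force: 22.8
```

Gripped at 13.4 mm, which is the bar. I'll swing it along the arc to upright.

Request:
{"name": "drive_tool", "arguments": {"rows": [{"x": 0, "y": 0.005, "z": -0.002, "spin": 0, "fingers": -1}, {"x": 0, "y": 0.011, "z": -0.0036, "spin": 0, "fingers": -1}, {"x": 0, "y": 0.017, "z": -0.005, "spin": 0, "fingers": -1}, {"x": 0, "y": 0.022, "z": -0.0064, "spin": 0, "fingers": -1}, {"x": 0, "y": 0.028, "z": -0.0075, "spin": 0, "fingers": -1}, {"x": 0, "y": 0.034, "z": -0.0084, "spin": 0, "fingers": -1}, {"x": 0, "y": 0.04, "z": -0.009, "spin": 0, "fingers": -1}, {"x": 0, "y": 0.045, "z": -0.0096, "spin": 0, "fingers": -1}, {"x": 0, "y": 0.051, "z": -0.01, "spin": 0, "fingers": -1}, {"x": 0, "y": 0.056, "z": -0.01, "spin": 0, "fingers": -1}]}}

```text
time_s: 12.2
tcp_pos: [0.5306, -0.1418, 0.1983]
eef_rot: [-179.9, 0.0, -95.1]
contact_force: [0.5, 5.1, 1.1]
gripper_width: 0.0128
gripper_force: 25.0
```

Request:
{"name": "drive_tool", "arguments": {"rows": [{"x": 0, "y": 0, "z": 0, "spin": 0, "fingers": -1}, {"x": 0, "y": 0, "z": 0, "spin": 0, "fingers": -1}, {"x": 0, "y": 0, "z": 0, "spin": 0, "fingers": -1}, {"x": 0, "y": 0, "z": 0, "spin": 0, "fingers": -1}]}}

```text
time_s: 12.7
tcp_pos: [0.5307, -0.1419, 0.1982]
eef_rot: [-179.9, 0.0, -95.1]
contact_force: [2.2, 4.8, 2.7]
gripper_width: 0.0128
gripper_force: 25.0
```

```bash
python3 - <<'E'
from h import *
s=Cam("side"); s.save("g.png",225,395,150,290,4)
st=sensors.get_state(); print(st['tcp_pos'],st['contact_force'],st['gripper_width'],st['gripper_force'],"stand",sf(st['tcp_pos']),"lean",np.arcsin(sf(st['tcp_pos'])[0]/.165))
E
```

```text
[ 0.5307 -0.1419  0.1982] [1.5269 5.469  3.1623] 0.013086624836522452 25.01299649477005 stand [0.0007 0.0009 0.1982] lean 0.0043231324552791125
```

View pics/g.png

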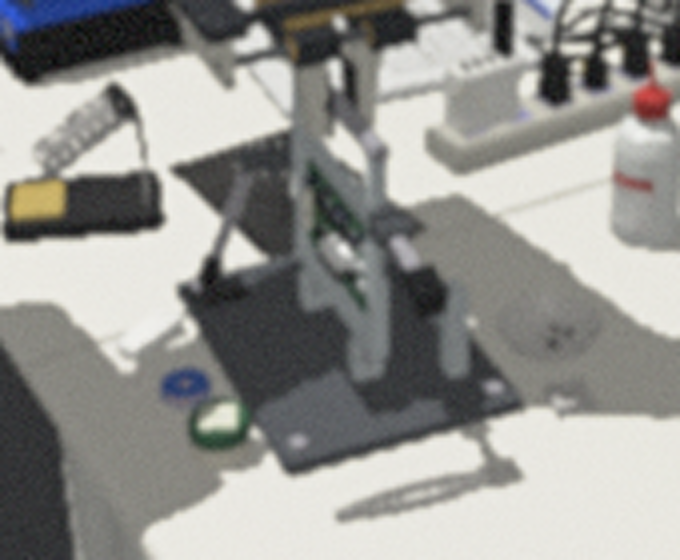

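The frame is upright in the grip. The kickstand foot is at (210,278), just above the plate, the lever is still down at (430,290), and the bystanders haven't moved. I'll hand it in.

```bash
python3 -c "
from plant import r
print(r.close_job())"
```

```text
the job is handed in; nothing more can be done
None
```

I pressed the clamp lever down, snapped the kickstand leg down, and handed the job in with the frame held upright by its bar (lean about 0.004 rad) at about 13 s; no verdict came back.

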